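# Push the stray parts bin back into its row

### The job

One red bin of bolts has been left askew in front of its row. Push it along the bench with your fingers, back into the gap between the other bins, until its back is flat against the wooden batten behind the row, then take the hand away. Push on the outside of the bin only, without lifting or gripping it or reaching inside, and leave the other bins and the things on the bench where they are.

Things in the scene. Friction and masses are not known exactly. Their poses are not given: they have to be found in the camera images.
- bin_out: red bin of bolts, askew, clear in front of the row: 120 mm deep (its x), 100 wide (y), 60 high at back and sides; the front (-x) is 30 high and the sides slope up from it over 42 mm. Outer faces flat and upright. Origin at the centre of its underside, +x to its back. 0.38 to 0.66 kg, friction 0.5 to 0.75. Up to 60 mm left or right of the gap, turned up to 0.3 rad
- bin_inside: the bolts and the inner faces of the walls of bin_out, fixed in it (same origin and axes): what must not be touched
- bin_back_left (a point): lower outer corner of bin_out at the back, on its +y side (60 mm behind, 50 mm to the left of its origin, at its underside)
- bin_back_right (a point): lower outer corner of bin_out at the back, on its -y side
- batten: the fixed wooden batten along the back of the bench, 20 mm thick (x), 680 mm long (y), 45 mm high, that the row of bins stands against. Origin at the centre of its underside; +x points away from the robot, square to the batten, +y to the left along it. The face against which the bins stand is at x = -10 mm in its frame
- gap_stop (a point): point at bench height on the batten's front face, at the middle of the batten, behind the gap in the row (axes as the batten's)
- bin_left: a red bin of the same shape and size as bin_out (120 x 100 x 60 mm, origin at the centre of its underside, +x towards its back), loose, 0.6 kg, standing home against the batten on the left (+y) of the gap. The free gap between bin_left and bin_right is about 120 mm wide
- bin_right: a red bin of the same shape and size as bin_out (120 x 100 x 60 mm, origin at the centre of its underside, +x towards its back), loose, 0.6 kg, standing home against the batten on the right (-y) of the gap. The free gap between bin_left and bin_right is about 120 mm wide
- bin_end_left: a red bin of the same shape and size as bin_out (120 x 100 x 60 mm, origin at the centre of its underside, +x towards its back), loose, 0.6 kg, home against the batten at the left end of the row, next to bin_left
- bin_end_right: a red bin of the same shape and size as bin_out (120 x 100 x 60 mm, origin at the centre of its underside, +x towards its back), loose, 0.6 kg, home against the batten at the right end of the row, next to bin_right
- screwdriver: bystander: a black-handled screwdriver 190 mm long lying on the bench left of the work; origin at the middle of its length on the bench, x along it towards the tip
- tape_roll: bystander: a roll of black tape lying flat on the right of the work, 68 mm across and 19 mm high, origin at the centre of its underside
- jar: bystander: a small white jar with a black cap standing on the right of the work, 54 mm across and 62 mm high, origin at the centre of its underside

How it is judged:
By the outcome, as a careful person would: the job done as asked, in the order asked, and still so for the second after the job is handed in, with the robot touching nothing.
It also fails if it takes over 64 s, if anything falls off the work surface, if the arm or the gripper's body presses on something with over 40 N, if the wrist force passes 120 N, or if a joint passes its speed limit or range.

### The arm

A 6-joint arm with a two-finger parallel gripper is mounted at the origin on the work surface. World frame = base frame: x ahead of the robot, y to its left, z up, the work surface at z = 0. Lengths are in m, angles in rad, forces in N, time in s.
With the tool pointing down it reaches from about 0.35 to 0.925 m from the base axis. Payload 6.4 kg.
Tool frame: the origin (TCP) lies midway between the tips of the shut fingers; the grasp point (between the pads) lies 19 mm behind it (ctrl.grip_depth is the distance from the TCP to the grasp point, in m); z points along the fingers, y is the line along which they close (so a half turn about z gives the same grasp; the last joint's range is limited). The gripper opens to 85 mm and grips with 20 to 120 N. Pads are 22 mm wide; open, the fingers measure 114 mm over their backs; the gripper's body (76 mm by 85 mm) begins 54 mm behind the grasp point. The pads swing forward as they close: fully open they stand 13 mm farther back than shut.
Start: joints at [1.082, 0.245, 1.558, -0, 1.339, -0.174], TCP at [0.201, 0.618, 0.231] pointing down, gripper open.
Joint ranges: [-3.13, 3.13], [-1.02, 2.26], [0.13, 2.54], [-0.95, 4.09], [0.21, 2.88], [-2.74, 2.74]. Speed limits (rad/s): [2.57, 2.57, 3.14, 3.14, 3.14, 3.14].

### API

Orientations are given as a unit quaternion [x, y, z, w].
In Python, from bench import sense, viewer, ctrl, cut_out gives the robot as it stands. The module is installed in compiled form; this text tells all that it offers.
- The arm moves only by the tool drive_tool, never from a script. Its argument "plan" is a list of rows, each an object with "travel": the shift along the tool's x, y, z in mm, a list of three; "angular": the turn, a rotation vector about the tool's x, y, z in rad, a list of three; "grip": the closure, from -1 (fully open) to 1 (shut), so that 0 is half open. A call has 1 to 8 rows; each row shifts and turns the commanded pose from where the row before left it, along the tool's axes as they then stand; what a row does not reach is not made up. A row lasts 1/12 s, in which the tool goes at most 41.7 mm and 7.16 degrees, less where a joint would pass 70% of its speed; a pose out of reach is approached as far as the arm can. A call with a gripper value outside its range is refused whole. The fingers move at their own pace and stop on an object; the grip force is fixed at half the most. Time passes only in rows, so rows that do not move let the fingers close. It gives the time, the measured TCP pose, the force, the opening and the grip force at its end, in the units of the state.
- sense(): the state, without advancing time (a new reading comes with each control period).
- viewer.snapshot(name): name is "side" or "top"; returns (picture, depth): 384x512x3 uint8, blue, green, red; 384x512 float32, m along the optical axis (not along the pixel's ray), 0 where there is no reading.
- viewer.get_calibration(name): a dict with "mtx" (3x3 intrinsics, pixels), "pose" (4x4, takes a point from camera to world coordinates). Camera axes: x right, y down, z forward; pixel columns grow to the right and rows downward; lengths in m; the calibration is good to about 2 mm. A picture is of the moment at which its call begins. get_calibration takes no time and is no camera call.
- ctrl.job_done(): hands the job in; it is judged then, once.
Trained networks look in the newest picture that a camera, given by its name, has taken for a name from the list of things; names that differ only in an ending like _2 or _b are one class to them, and where a whole thing is asked for, a point or a joint stands for the part that bears it (a point fixed in the world has none). Each returns a list of dicts, best first, with "confidence" (0 to 1); they miss things now and then, are a little off and sometimes report something else, mostly with a low value. They report only what shows in the picture. A call takes as long as a camera call.
- cut_out(camera, thing): "mask" (384x512 bool, what is visible of it) and "xy" ([column, row] in pixels, amid what is visible of it).
The state is a dict: "clock": time; "qpos": joint angles; "qvel": joint speeds; "tau": joint torques, N m; "ee_pos": TCP position; "orientation": TCP orientation; "force": force on the tool from outside, world axes, zero at the start; "moment": the same for the moment, N m; "finger_gap": finger opening in m; "gripper_force": force on a finger pad.
Only numpy, scipy, OpenCV 4.12 (cv2) and the standard library are available. Lean on these libraries where they do the work, as an engineer would, in place of code of your own. Each camera call takes 0.05 s, during which the arm holds its last target. There are 200 camera calls.

## Working session

There is one attempt and no reset: what is moved stays moved. The work goes in short steps, Python scripts to look and compute and a tool call to move; the robot and the scene stay as the last step left them, time stands still between calls to the robot, and variables do not carry over. Pictures are saved under pics/ and viewed, at most 10 in all, crops included, and the job is handed in when it is done.

Besides the shell and the picture viewer there is one more tool, called as name(argument=value, ...), one argument or row to a line, values as JSON. drive_tool: Moves the arm, as the interface text tells. Its arguments: {"type":"object","properties":{"plan":{"type":"array","items":{"type":"object","properties":{"travel":{"type":"array","items":{"type":"number"}},"angular":{"type":"array","items":{"type":"number"}},"grip":{"type":"number"}}}}},"required":["plan"]}

```bash
mkdir -p pics; cat > h.py <<'E'
import numpy as np, cv2
from bench import sense, viewer, ctrl, cut_out
def cloud(n,d):
    c=viewer.get_calibration(n);K=np.array(c["mtx"]);T=np.array(c["pose"])
    v,u=np.mgrid[:384,:512]
    p=np.stack([(u-K[0,2])*d/K[0,0],(v-K[1,2])*d/K[1,1],d],-1)
    return p@T[:3,:3].T+T[:3,3]
E
python3 - <<'E'
from h import *
ims=[]
for n in("side","top"):
    b,d=viewer.snapshot(n);P=cloud(n,d);np.savez(f"{n}.npz",b=b,d=d,P=P);cv2.imwrite(f"pics/{n}0.png",b)
    for t in("bin_out","batten","screwdriver","tape_roll","jar"):
        for r in cut_out(n,t)[:6]:
            m=r["mask"]&(d>0);q=P[m]
            print(n,t,round(r["confidence"],2),np.round(r["xy"]),m.sum(),np.median(q,0).round(3),np.percentile(q,[2,98],axis=0).round(3).tolist())
print(sense()); print(viewer.get_calibration("top")["pose"])
E
```

```text
side bin_out 0.91 [287. 180.] 1682 [ 0.48  -0.067  0.032] [[0.421, -0.159, 0.002], [0.535, -0.057, 0.06]]
side batten 0.57 [158. 245.] 1359 [0.757 0.187 0.043] [[0.71, -0.383, 0.004], [0.776, 0.263, 0.046]]
side screwdriver 0.88 [299. 281.] 765 [0.468 0.235 0.02 ] [[0.42, 0.192, -0.001], [0.584, 0.256, 0.026]]
side tape_roll 0.79 [311. 149.] 268 [ 0.421 -0.282  0.015] [[0.392, -0.325, -0.0], [0.451, -0.263, 0.02]]
side tape_roll 0.17 [293. 181.] 1712 [ 0.479 -0.067  0.032] [[0.42, -0.159, 0.0], [0.535, -0.057, 0.06]]
side jar 0.93 [286. 144.] 376 [ 0.5   -0.294  0.037] [[0.474, -0.426, -0.001], [0.525, -0.284, 0.063]]
side jar 0.38 [290. 180.] 1694 [ 0.479 -0.069  0.032] [[0.42, -0.159, 0.002], [0.535, -0.057, 0.06]]
top bin_out 0.63 [304. 232.] 2098 [ 0.479 -0.114  0.026] [[0.419, -0.161, 0.02], [0.536, -0.062, 0.061]]
top batten 0.73 [198. 154.] 2068 [0.691 0.146 0.026] [[0.629, 0.093, 0.015], [0.748, 0.193, 0.061]]
top screwdriver 0.85 [168. 237.] 398 [0.469 0.226 0.022] [[0.422, 0.188, 0.012], [0.585, 0.246, 0.027]]
top tape_roll 0.87 [381. 252.] 464 [ 0.421 -0.3    0.018] [[0.39
[... 420 characters left out ...]
([-8.89892799e-04, -4.29274821e+01, -3.26255608e+01, -1.16059823e-04,
        6.80951871e-04, -1.21010845e-05]), 'ee_pos': array([0.20124443, 0.61806042, 0.2312831 ]), 'orientation': array([ 1.56756677e-01,  9.87637253e-01, -1.53607330e-05, -1.16314800e-05]), 'force': array([ 0.27573538,  0.0295479 , -0.08270936]), 'moment': array([-0.03644802, -0.04612792,  0.03491971]), 'gripper_force': 0.0, 'finger_gap': 0.08529864810870723}
[[-2.47360919e-02 -9.88824713e-01  1.47016371e-01  4.35961828e-01]
 [-9.99683934e-01  2.51273581e-02  8.04529406e-04  4.15079936e-03]
 [-4.48967155e-03 -1.46950003e-01 -9.89133732e-01  9.38674313e-01]
 [ 0.00000000e+00  0.00000000e+00  0.00000000e+00  1.00000000e+00]]
```

View pics/top0.png

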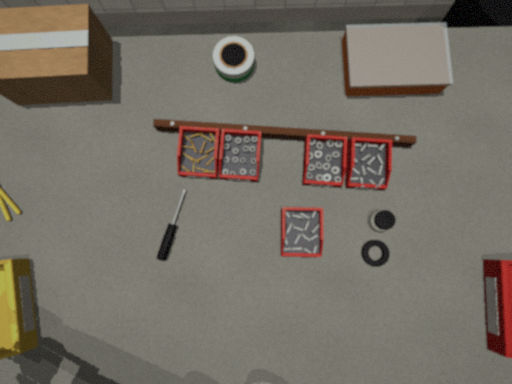

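```bash
cat >> h.py <<'E'
from scipy.optimize import minimize
def hm(P,x0,x1,y0,y1,s=0.001):
    pass
def binpose(Ps,x0,x1,y0,y1):
    """rim-based: fit 120x100 rectangle to points z>.01 in region"""
    q=np.vstack([P.reshape(-1,3) for P in Ps]);q=q[(q[:,0]>x0)&(q[:,0]<x1)&(q[:,1]>y0)&(q[:,1]<y1)&(q[:,2]>.012)&(q[:,2]<.07)]
    r=cv2.minAreaRect((q[:,:2]*1000).astype(np.float32))
    top=q[q[:,2]>.052];rt=cv2.minAreaRect((top[:,:2]*1000).astype(np.float32))
    return r,rt,len(q)
E
python3 - <<'E'
from h import *
P=np.load("top.npz")["P"];S=np.load("side.npz")["P"]
for nm,X in(("top",P),("side",S),):
    print(nm,binpose([X],.39,.57,-.2,-.02))
# batten face: rim profile
q=P.reshape(-1,3)
for y in np.arange(-.3,.3,.02):
    s=q[(abs(q[:,1]-y)<.01)&(q[:,0]>.55)&(q[:,0]<.85)]
    b=s[(s[:,2]>.035)&(s[:,2]<.05)&(s[:,0]>.74)]
    t=s[s[:,2]>.054]
    print(round(y,2), 'batten', (np.percentile(b[:,0],[3,97]).round(3) if len(b)>5 else None),'rim',(np.percentile(t[:,0],[3,97]).round(4),len(t)) if len(t) else None, 'front',s[s[:,2]>.012][:,0].min().round(4) if (s[:,2]>.012).any() else None)
t=q[(q[:,2]>.05)&(q[:,0]>.68)&(q[:,0]<.78)&(abs(q[:,1])<.3)]
h,e=np.histogram(t[:,1],bins=np.arange(-.3,.3,.004));print([(round(a,3),int(n)) for a,n in zip(e,h)])
E
```

```text
top (((479.4110107421875, -112.15422058105469), (100.72518157958984, 122.58191680908203), 88.09310913085938), ((493.9777526855469, -112.70115661621094), (100.72005462646484, 87.95398712158203), 88.57921600341797), 2084)
side (((476.01287841796875, -109.1894760131836), (107.53036499023438, 120.091552734375), 87.47315216064453), ((491.63446044921875, -110.61470031738281), (106.07728576660156, 88.51648712158203), 87.43690490722656), 1514)
-0.3 batten [0.845 0.847] rim (array([0.7002, 0.8483]), 57) front 0.5853
-0.28 batten [0.845 0.847] rim (array([0.7021, 0.8491]), 55) front 0.5874
-0.26 batten [0.844 0.849] rim (array([0.6757, 0.8496]), 71) front 0.5892
-0.24 batten None rim (array([0.6329, 0.7125]), 105) front 0.5919
-0.22 batten None rim (array([0.633 , 0.7144]), 114) front 0.5944
-0.2 batten None rim (array([0.7098, 0.7162]), 25) front 0.5954
-0.18 batten None rim (array([0.7111, 0.7195]), 26) front 0.5962
-0.16 batten [0.741 0.742] rim (array([0.7131, 0.7203]), 25) front 0.599
-0.14 batten [0.74  0.742] rim (array([0.6482, 0.7207]), 95) front 0.6011
-0.12 batten [0.741 0.745] rim 
[... 4225 characters left out ...]
76), 7), (np.float64(0.18), 10), (np.float64(0.184), 40), (np.float64(0.188), 35), (np.float64(0.192), 7), (np.float64(0.196), 0), (np.float64(0.2), 0), (np.float64(0.204), 0), (np.float64(0.208), 0), (np.float64(0.212), 0), (np.float64(0.216), 0), (np.float64(0.22), 0), (np.float64(0.224), 0), (np.float64(0.228), 0), (np.float64(0.232), 0), (np.float64(0.236), 0), (np.float64(0.24), 0), (np.float64(0.244), 0), (np.float64(0.248), 0), (np.float64(0.252), 0), (np.float64(0.256), 0), (np.float64(0.26), 0), (np.float64(0.264), 0), (np.float64(0.268), 0), (np.float64(0.272), 0), (np.float64(0.276), 0), (np.float64(0.28), 0), (np.float64(0.284), 0), (np.float64(0.288), 0), (np.float64(0.292), 0)]
```

The top view shows bin_out at about (302,232). The gap in the row lies between columns 262 and 305 at row 155, and the batten runs slightly oblique, at about -0.095 rad. I'll push the bin sideways from its right first, about 58 mm, then forward from the front. Turning the tool now.

drive_tool(
  plan=[
    {"travel": [0, 0, 0], "angular": [0, 0, 0.123], "grip": -0.4},
    {"travel": [0, 0, 0], "angular": [0, 0, 0.123], "grip": -0.4},
    {"travel": [0, 0, 0], "angular": [0, 0, 0.123], "grip": -0.4},
    {"travel": [0, 0, 0], "angular": [0, 0, 0.123], "grip": -0.4},
    {"travel": [0, 0, 0], "angular": [0, 0, 0.123], "grip": -0.4},
    {"travel": [0, 0, 0], "angular": [0, 0, 0.123], "grip": -0.4},
    {"travel": [0, 0, 0], "angular": [0, 0, 0.123], "grip": -0.4},
    {"travel": [0, 0, 0], "angular": [0, 0, 0.123], "grip": -0.4},
  ],
)

```text
clock: 1.27
ee_pos: [0.2013, 0.6181, 0.2313]
orientation: [0.607, 0.795, 0.0, -0.0]
force: [1.0, -0.1, -0.0]
finger_gap: 0.0601
gripper_force: 0.0
```

drive_tool(
  plan=[
    {"travel": [0, 0, 0], "angular": [0, 0, 0.123], "grip": -0.4},
    {"travel": [0, 0, 0], "angular": [0, 0, 0.123], "grip": -0.4},
    {"travel": [0, 0, 0], "angular": [0, 0, 0.123], "grip": -0.4},
    {"travel": [-35, 15, 0], "angular": [0, 0, 0], "grip": -0.4},
    {"travel": [-35, 15, 0], "angular": [0, 0, 0], "grip": -0.4},
    {"travel": [-35, 15, 0], "angular": [0, 0, 0], "grip": -0.4},
    {"travel": [-35, 15, 0], "angular": [0, 0, 0], "grip": -0.4},
    {"travel": [-35, 15, 0], "angular": [0, 0, 0], "grip": -0.4},
  ],
)

```text
clock: 1.93
ee_pos: [0.2591, 0.435, 0.2313]
orientation: [0.74, 0.672, 0.0, 0.0]
force: [-0.3, -0.5, 1.0]
finger_gap: 0.0597
gripper_force: 0.0
```

drive_tool(
  plan=[
    {"travel": [-35, 15, 0], "angular": [0, 0, 0], "grip": -0.4},
    {"travel": [-35, 15, 0], "angular": [0, 0, 0], "grip": -0.4},
    {"travel": [-35, 15, 0], "angular": [0, 0, 0], "grip": -0.4},
    {"travel": [-35, 15, 0], "angular": [0, 0, 0], "grip": -0.4},
    {"travel": [-35, 15, 0], "angular": [0, 0, 0], "grip": -0.4},
    {"travel": [-35, 15, 0], "angular": [0, 0, 0], "grip": -0.4},
    {"travel": [-35, 15, 0], "angular": [0, 0, 0], "grip": -0.4},
    {"travel": [-35, 15, 0], "angular": [0, 0, 0], "grip": -0.4},
  ],
)

```text
clock: 2.6
ee_pos: [0.3514, 0.1447, 0.2317]
orientation: [0.74, 0.672, 0.001, 0.0]
force: [0.5, -0.2, -0.0]
finger_gap: 0.0601
gripper_force: 0.0
```

drive_tool(
  plan=[
    {"travel": [-35, 15, 0], "angular": [0, 0, 0], "grip": -0.4},
    {"travel": [-35, 15, 0], "angular": [0, 0, 0], "grip": -0.4},
    {"travel": [-35, 15, 0], "angular": [0, 0, 0], "grip": -0.4},
    {"travel": [-35, 15, 0], "angular": [0, 0, 0], "grip": -0.4},
    {"travel": [-35, 15, 0], "angular": [0, 0, 0], "grip": -0.4},
    {"travel": [-35, 15, 0], "angular": [0, 0, 0], "grip": -0.4},
    {"travel": [-35, 15, 0], "angular": [0, 0, 0], "grip": -0.4},
    {"travel": [-35, 15, 0], "angular": [0, 0, 0], "grip": -0.4},
  ],
)

```text
clock: 3.27
ee_pos: [0.4438, -0.1461, 0.2316]
orientation: [0.741, 0.672, 0.0, 0.0]
force: [0.8, 0.7, 0.0]
finger_gap: 0.0597
gripper_force: 0.0
```

```bash
cat >> h.py <<'E'
U=np.array([.9955,-.095]);V=np.array([.095,.9955])
def st():
    from scipy.spatial.transform import Rotation as R
    s=sense();p=s["ee_pos"];M=R.from_quat(s["orientation"]).as_matrix()
    print("t",s["clock"],"uvz",(p[:2]@U).round(4),(p[:2]@V).round(4),p[2].round(4),"yhead",np.arctan2(M[1,1],M[0,1]).round(4),"z",M[:,2].round(3),"F",s["force"].round(1),"gap",s["finger_gap"])
E
cat > fit.py <<'E'
# fit the known red-bin outlines (yaw, position) in the batten frame from rim points of both cameras
from h import *
import sys
snaps=[(n,*viewer.snapshot(n)) for n in ("top","side")]
for n,b,d in snaps:
    cv2.imwrite(f"pics/{n}_{sys.argv[1]}.png",b)
    P=cloud(n,d);hsv=cv2.cvtColor(b,cv2.COLOR_BGR2HSV)
    red=((hsv[...,0]<10)|(hsv[...,0]>170))&(hsv[...,1]>110)&(P[...,2]>.02)&(P[...,2]<.068)&(P[...,0]>.38)&(P[...,0]<.78)&(abs(P[...,1])<.27)
    k,l=cv2.connectedComponents(red.astype(np.uint8))
    for i in range(1,k):
        q=P[l==i]
        if len(q)<150: continue
        uv=np.c_[q[:,:2]@U,q[:,:2]@V]
        (c,w,a)=cv2.minAreaRect((uv*1000).astype(np.float32))
        pc=lambda x:np.percentile(x*1000,[1,99]).round(1)
        print(n,len(q),"c",np.round(c,1),"wh",np.round(w,1),"ang",round((a+45)%90-45,2),"u",pc(uv[:,0]),"v",pc(uv[:,1]))
st()
E
python3 fit.py a
```

```text
top 1463 c [677.4 158.4] wh [230.4 130.9] ang -0.0 u [612.4 741. ] v [ 52.1 260.3]
top 1088 c [ 677.2 -136.6] wh [130.4 146.3] ang 0.83 u [612.9 741. ] v [-204.9  -64.9]
top 513 c [487.8 -66.1] wh [122.4 100.5] ang 3.54 u [425.3 546.4] v [-112.5  -13.7]
side 1132 c [ 675.2 -134.7] wh [132.4 152. ] ang 1.43 u [611. 740.] v [-200.6  -60.5]
side 1027 c [484.6 -62.9] wh [119.9 104.6] ang 4.08 u [424.7 543. ] v [-114.8   -9.6]
side 2642 c [676.6 129. ] wh [132.  273.2] ang 0.2 u [611.  740.9] v [ 52.4 262.2]
t 3.3667 uvz 0.4566 -0.1054 0.2317 yhead -0.1024 z [ 0.001 -0.001 -1.   ] F [ 0.1 -0.3 -1.2] gap 0.05969919913881598
```

drive_tool(
  plan=[
    {"travel": [-30, 15, 0], "angular": [0, 0, -0.007], "grip": -0.4},
    {"travel": [-20, 16, 0], "angular": [0, 0, 0], "grip": -0.4},
    {"travel": [0, 0, 36], "angular": [0, 0, 0], "grip": -0.4},
    {"travel": [0, 0, 36], "angular": [0, 0, 0], "grip": -0.4},
    {"travel": [0, 0, 36], "angular": [0, 0, 0], "grip": -0.4},
    {"travel": [0, 0, 36], "angular": [0, 0, 0], "grip": -0.4},
    {"travel": [0, 0, 36], "angular": [0, 0, 0], "grip": -0.4},
    {"travel": [0, 0, 0], "angular": [0, 0, 0], "grip": -0.4},
  ],
)

```text
clock: 4.03
ee_pos: [0.4647, -0.1927, 0.0443]
orientation: [0.738, 0.675, -0.002, -0.007]
force: [-1.7, 0.9, -0.4]
finger_gap: 0.0596
gripper_force: 0.0
```

drive_tool(
  plan=[
    {"travel": [0, 0, 20], "angular": [0, 0, 0], "grip": -0.4},
    {"travel": [0, 0, 20], "angular": [0, 0, 0], "grip": -0.4},
    {"travel": [0, 0, 0], "angular": [0, 0, 0], "grip": -0.4},
  ],
)

```text
clock: 4.28
ee_pos: [0.4684, -0.1954, 0.01]
orientation: [0.738, 0.675, -0.0, -0.002]
force: [-0.7, 0.3, -0.2]
finger_gap: 0.0597
gripper_force: 0.0
```

```bash
python3 - <<'E'
from h import *
st()
E
```

```text
t 4.2833 uvz 0.4849 -0.15 0.01 yhead -0.0897 z [-0.004  0.003 -1.   ] F [-0.7  0.3 -0.2] gap 0.05966128436901257
```

drive_tool(
  plan=[
    {"travel": [8, 0, 0], "angular": [0, 0, 0], "grip": -0.4},
    {"travel": [7, 0, 0], "angular": [0, 0, 0], "grip": -0.4},
    {"travel": [5, 0, 0], "angular": [0, 0, 0], "grip": -0.4},
    {"travel": [5, 0, 0], "angular": [0, 0, 0], "grip": -0.4},
    {"travel": [5, 0, 0], "angular": [0, 0, 0], "grip": -0.4},
    {"travel": [5, 0, 0], "angular": [0, 0, 0], "grip": -0.4},
    {"travel": [5, 0, 0], "angular": [0, 0, 0], "grip": -0.4},
    {"travel": [5, 0, 0], "angular": [0, 0, 0], "grip": -0.4},
  ],
)

```text
clock: 4.95
ee_pos: [0.4753, -0.1529, 0.013]
orientation: [0.738, 0.675, -0.0, 0.002]
force: [-0.9, -5.7, 2.8]
finger_gap: 0.0594
gripper_force: 1.3
```

drive_tool(
  plan=[
    {"travel": [5, 0, 0], "angular": [0, 0, 0], "grip": -0.4},
    {"travel": [5, 0, 0], "angular": [0, 0, 0], "grip": -0.4},
    {"travel": [5, 0, 0], "angular": [0, 0, 0], "grip": -0.4},
    {"travel": [5, 0, 0], "angular": [0, 0, 0], "grip": -0.4},
    {"travel": [0, 0, 0], "angular": [0, 0, 0], "grip": -0.4},
  ],
)

```text
clock: 5.37
ee_pos: [0.4769, -0.1321, 0.0128]
orientation: [0.738, 0.675, 0.0, 0.002]
force: [-0.2, -1.7, 1.0]
finger_gap: 0.0597
gripper_force: 0.3
```

```bash
python3 fit.py b
```

```text
top 1455 c [677.5 157.5] wh [131.7 224. ] ang 0.35 u [612.5 741.3] v [ 52.  258.8]
top 1100 c [ 676.6 -130.5] wh [138.3 151. ] ang 4.44 u [612.8 741.5] v [-204.9  -64.4]
top 315 c [487.3 -12.9] wh [120.3  77.3] ang 0.2 u [427.9 547.2] v [-48.7  25.8]
side 1128 c [ 675.8 -135.3] wh [131.5 151.4] ang 0.6 u [610.9 740. ] v [-201.4  -60.7]
side 1120 c [486.3 -25.1] wh [119.7 110.8] ang 1.37 u [427.3 544.7] v [-73.5  29.6]
side 2647 c [676.6 129.4] wh [271.6 132.5] ang -0.02 u [611.  740.9] v [ 53.4 262.1]
t 5.4667 uvz 0.4871 -0.0862 0.0124 yhead -0.0898 z [ 0.003 -0.001 -1.   ] F [ 1.2 -0.3  3.7] gap 0.0599700594362662
```

View pics/side_b.png

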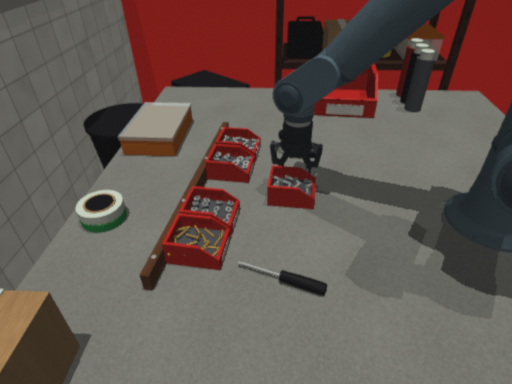

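drive_tool(
  plan=[
    {"travel": [5, 0, 0], "angular": [0, 0, 0], "grip": -0.4},
    {"travel": [5, 0, 0], "angular": [0, 0, 0], "grip": -0.4},
    {"travel": [3, 0, 0], "angular": [0, 0, 0], "grip": -0.4},
    {"travel": [3, 0, 0], "angular": [0, 0, 0], "grip": -0.4},
    {"travel": [0, 0, 0], "angular": [0, 0, 0], "grip": -0.4},
    {"travel": [-15, 0, 0], "angular": [0, 0, 0], "grip": -0.4},
    {"travel": [-25, 0, 0], "angular": [0, 0, 0], "grip": -0.4},
    {"travel": [-25, 0, 0], "angular": [0, 0, 0], "grip": -0.4},
  ],
)

```text
clock: 6.13
ee_pos: [0.4705, -0.1802, 0.0108]
orientation: [0.738, 0.675, 0.0, -0.001]
force: [0.1, -0.4, -0.1]
finger_gap: 0.0597
gripper_force: 0.0
```

drive_tool(
  plan=[
    {"travel": [-15, 0, -10], "angular": [0, 0, 0], "grip": -0.4},
    {"travel": [0, 0, -35], "angular": [0, 0, 0], "grip": -0.4},
    {"travel": [0, 0, -35], "angular": [0, 0, 0], "grip": -0.4},
    {"travel": [0, 0, -35], "angular": [0, 0, 0], "grip": -0.4},
    {"travel": [0, -35, 0], "angular": [0, 0, 0], "grip": -0.4},
    {"travel": [0, -35, 0], "angular": [0, 0, 0], "grip": -0.4},
    {"travel": [0, 0, 0], "angular": [0, 0, 0], "grip": -0.4},
  ],
)

```text
clock: 6.72
ee_pos: [0.3948, -0.1862, 0.124]
orientation: [0.739, 0.674, -0.001, -0.003]
force: [-1.0, 0.1, -1.1]
finger_gap: 0.0597
gripper_force: 0.0
```

```bash
python3 fit.py c
```

```text
top 1461 c [677.1 158.9] wh [130.3 231.8] ang 0.05 u [612.4 741. ] v [ 51.7 262.7]
top 1087 c [ 677.4 -136.7] wh [133.1 145.9] ang 1.46 u [612.8 741.2] v [-205.2  -64.9]
top 532 c [487.8 -10.1] wh [119.3  99.8] ang 1.04 u [428.2 547.2] v [-60.1  39.6]
side 1133 c [ 675.5 -133.8] wh [133.2 152.5] ang 1.75 u [610.8 740.2] v [-199.4  -60.2]
side 1126 c [486.1  -6.8] wh [120. 105.] ang 1.35 u [427.  544.9] v [-57.   44.9]
side 2630 c [676.8 131.6] wh [132.5 262.7] ang 0.03 u [611.  740.8] v [ 53.8 262.1]
t 6.8167 uvz 0.415 -0.1497 0.1256 yhead -0.0912 z [-0.001  0.001 -1.   ] F [ 0.5 -0.3 -0.5] gap 0.05948809887640854
```

View pics/top_c.png

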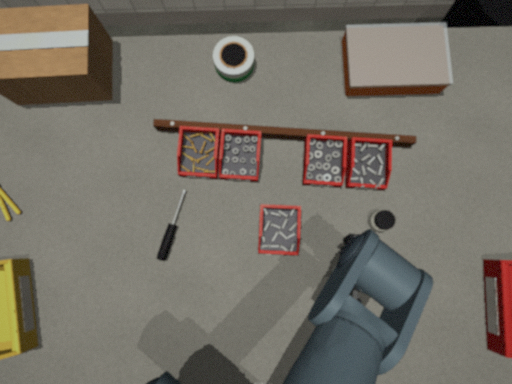

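bin_out is now square and clear at about (280,230), in front of the gap and within 4 mm of its middle. Next I go round to its front.

drive_tool(
  plan=[
    {"travel": [0, -20, 0], "angular": [0, 0, -0.1205], "grip": -0.4},
    {"travel": [0, -20, 0], "angular": [0, 0, -0.1205], "grip": -0.4},
    {"travel": [0, 0, 0], "angular": [0, 0, -0.1205], "grip": -0.4},
    {"travel": [0, 0, 0], "angular": [0, 0, -0.1205], "grip": -0.4},
    {"travel": [0, 0, 0], "angular": [0, 0, -0.1205], "grip": -0.4},
    {"travel": [0, 0, 0], "angular": [0, 0, -0.1205], "grip": -0.4},
    {"travel": [0, 0, 0], "angular": [0, 0, -0.1205], "grip": -0.4},
    {"travel": [0, 0, 0], "angular": [0, 0, -0.1205], "grip": -0.4},
  ],
)

```text
clock: 7.48
ee_pos: [0.3611, -0.1883, 0.1264]
orientation: [0.338, 0.941, 0.0, -0.0]
force: [-0.8, -0.7, -1.0]
finger_gap: 0.0599
gripper_force: 0.0
```

drive_tool(
  plan=[
    {"travel": [0, 0, 0], "angular": [0, 0, -0.1205], "grip": -0.4},
    {"travel": [0, 0, 0], "angular": [0, 0, -0.1205], "grip": -0.4},
    {"travel": [0, 0, 0], "angular": [0, 0, -0.1205], "grip": -0.4},
    {"travel": [0, 0, 0], "angular": [0, 0, -0.1205], "grip": -0.4},
    {"travel": [0, 0, 0], "angular": [0, 0, -0.1205], "grip": -0.4},
    {"travel": [0, 35, 0], "angular": [0, 0, 0], "grip": -0.4},
    {"travel": [0, 35, 0], "angular": [0, 0, 0], "grip": -0.4},
    {"travel": [0, 35, 0], "angular": [0, 0, 0], "grip": -0.4},
  ],
)

```text
clock: 8.15
ee_pos: [0.3709, -0.0828, 0.1266]
orientation: [0.048, 0.999, 0.0, 0.0]
force: [1.3, 0.1, 1.1]
finger_gap: 0.0599
gripper_force: 0.0
```

drive_tool(
  plan=[
    {"travel": [0, 30, 0], "angular": [0, 0, 0], "grip": -0.4},
    {"travel": [0, 0, 0], "angular": [0, 0, 0], "grip": -0.4},
    {"travel": [0, 0, 0], "angular": [0, 0, 0], "grip": -0.4},
  ],
)

```text
clock: 8.4
ee_pos: [0.3736, -0.0526, 0.1264]
orientation: [0.045, 0.999, 0.0, -0.0]
force: [0.9, 0.2, -0.1]
finger_gap: 0.0597
gripper_force: 0.0
```

```bash
python3 - <<'E'
from h import *
st()
E
```

```text
t 8.4 uvz 0.3769 -0.0169 0.1264 yhead 1.4803 z [-0.  0. -1.] F [ 0.9  0.2 -0.1] gap 0.05970136919041167
```

drive_tool(
  plan=[
    {"travel": [0, 7, 30], "angular": [0, 0, 0.005], "grip": -0.4},
    {"travel": [0, 0, 30], "angular": [0, 0, 0], "grip": -0.4},
    {"travel": [0, 0, 28], "angular": [0, 0, 0], "grip": -0.4},
    {"travel": [0, 0, 20], "angular": [0, 0, 0], "grip": -0.4},
    {"travel": [0, 0, 9], "angular": [0, 0, 0], "grip": -0.4},
    {"travel": [0, 0, 0], "angular": [0, 0, 0], "grip": -0.4},
    {"travel": [0, 0, 0], "angular": [0, 0, 0], "grip": -0.4},
  ],
)

```text
clock: 8.98
ee_pos: [0.3738, -0.0476, 0.0091]
orientation: [0.05, 0.999, 0.0, -0.001]
force: [0.1, -0.6, -0.2]
finger_gap: 0.0597
gripper_force: 0.0
```

drive_tool(
  plan=[
    {"travel": [-8, 0, 0], "angular": [0, 0, 0], "grip": -0.4},
    {"travel": [-8, 0, 0], "angular": [0, 0, 0], "grip": -0.4},
    {"travel": [-8, 0, 0], "angular": [0, 0, 0], "grip": -0.4},
    {"travel": [-6, 0, 0], "angular": [0, 0, 0], "grip": -0.4},
    {"travel": [-6, 0, 0], "angular": [0, 0, 0], "grip": -0.4},
    {"travel": [-6, 0, 0], "angular": [0, 0, 0], "grip": -0.4},
    {"travel": [-6, 0, 0], "angular": [0, 0, 0], "grip": -0.4},
    {"travel": [0, 0, 0], "angular": [0, 0, 0], "grip": -0.4},
  ],
)

```text
clock: 9.65
ee_pos: [0.4214, -0.0513, 0.009]
orientation: [0.049, 0.999, 0.0, -0.001]
force: [-0.6, 0.1, -0.2]
finger_gap: 0.0594
gripper_force: 0.4
```

```bash
python3 fit.py d
```

```text
top 1471 c [677.2 167. ] wh [236.1 131.5] ang -0.71 u [612.5 741.1] v [ 52.1 263.9]
top 1081 c [ 678.4 -137.1] wh [132.2 149.8] ang 0.34 u [612.7 740.9] v [-204.8  -64.8]
top 343 c [511.8 -10.6] wh [99.9 87.6] ang -0.23 u [472.4 555.1] v [-60.4  38.9]
side 1138 c [ 675.5 -134.5] wh [133.4 151.6] ang 2.08 u [610.8 739.8] v [-200.5  -60.6]
side 1110 c [493.5  -4.5] wh [112.1 120.6] ang -0.16 u [435.3 552.7] v [-58.5  43.5]
side 2650 c [676.8 133. ] wh [261.2 132.5] ang -0.0 u [611.  740.9] v [ 53.9 262. ]
t 9.75 uvz 0.4244 -0.0111 0.0091 yhead 1.4717 z [-0.  0. -1.] F [-0.4  0.3  0. ] gap 0.05973426473008025
```

View pics/side_d.png

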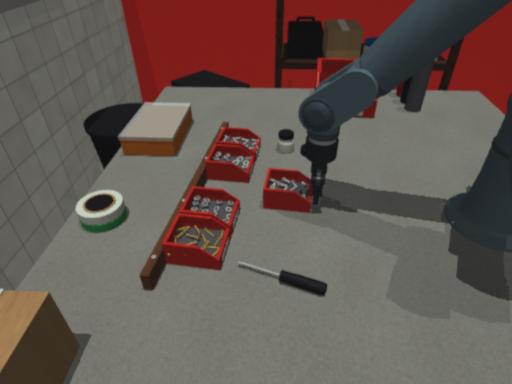

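drive_tool(
  plan=[
    {"travel": [-6, 0.4, 0], "angular": [0, 0, 0], "grip": -0.4},
    {"travel": [-7, 0.4, 0], "angular": [0, 0, 0], "grip": -0.4},
    {"travel": [-7, 0.4, 0], "angular": [0, 0, 0], "grip": -0.4},
    {"travel": [-7, 0.4, 0], "angular": [0, 0, 0], "grip": -0.4},
    {"travel": [-7, 0.4, 0], "angular": [0, 0, 0], "grip": -0.4},
    {"travel": [-7, 0.4, 0], "angular": [0, 0, 0], "grip": -0.4},
    {"travel": [-7, 0.4, 0], "angular": [0, 0, 0], "grip": -0.4},
    {"travel": [-7, 0.4, 0], "angular": [0, 0, 0], "grip": -0.4},
  ],
)

```text
clock: 10.42
ee_pos: [0.477, -0.0538, 0.0092]
orientation: [0.05, 0.999, 0.0, -0.0]
force: [-2.7, 0.0, -1.8]
finger_gap: 0.0597
gripper_force: 1.4
```

drive_tool(
  plan=[
    {"travel": [-6, 0.4, 0], "angular": [0, 0, 0], "grip": -0.4},
    {"travel": [0, 0, 0], "angular": [0, 0, 0], "grip": -0.4},
  ],
)

```text
clock: 10.58
ee_pos: [0.4844, -0.0544, 0.0098]
orientation: [0.05, 0.999, -0.0, 0.001]
force: [0.3, -0.8, 0.5]
finger_gap: 0.06
gripper_force: 0.0
```

```bash
python3 fit.py e
```

```text
top 1449 c [677.9 158. ] wh [131.9 224.9] ang 0.23 u [612.5 741.6] v [ 52.1 258.6]
top 1088 c [ 677. -135.] wh [135.4 146.1] ang 3.1 u [612.8 741.3] v [-204.1  -64.9]
top 299 c [584.8  -7.9] wh [100.2  67.7] ang -1.24 u [552.5 618.3] v [-57.5  41.5]
side 4788 c [619.9  26.5] wh [246.4 474.7] ang 0.11 u [505.9 740.5] v [-180.7  261.7]
t 10.6833 uvz 0.4867 -0.0082 0.0099 yhead 1.4716 z [ 0.003 -0.001 -1.   ] F [-0.1  0.1  0.3] gap 0.059891514768702366
```

View pics/top_e.png

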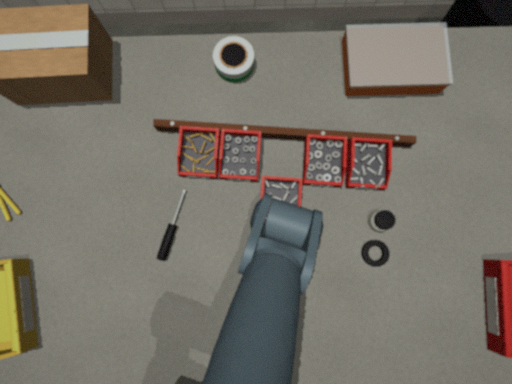

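drive_tool(
  plan=[
    {"travel": [-6, 0.3, 0], "angular": [0, 0, 0], "grip": -0.4},
    {"travel": [-7, 0.3, 0], "angular": [0, 0, 0], "grip": -0.4},
    {"travel": [-7, 0.3, 0], "angular": [0, 0, 0], "grip": -0.4},
    {"travel": [-7, 0.3, 0], "angular": [0, 0, 0], "grip": -0.4},
    {"travel": [-7, 0.3, 0], "angular": [0, 0, 0], "grip": -0.4},
    {"travel": [-7, 0.3, 0], "angular": [0, 0, 0], "grip": -0.4},
    {"travel": [-7, 0, 0], "angular": [0, 0, 0], "grip": -0.4},
    {"travel": [-7, 0, 0], "angular": [0, 0, 0], "grip": -0.4},
  ],
)

```text
clock: 11.35
ee_pos: [0.5362, -0.0574, 0.0092]
orientation: [0.049, 0.999, 0.0, -0.002]
force: [-6.3, 1.4, 4.0]
finger_gap: 0.0595
gripper_force: 3.4
```

drive_tool(
  plan=[
    {"travel": [-7, 0, 0], "angular": [0, 0, 0], "grip": -0.4},
    {"travel": [-7, 0, 0], "angular": [0, 0, 0], "grip": -0.4},
    {"travel": [-6, 0, 0], "angular": [0, 0, 0], "grip": -0.4},
    {"travel": [0, 0, 0], "angular": [0, 0, 0], "grip": -0.4},
  ],
)

```text
clock: 11.68
ee_pos: [0.5579, -0.0598, 0.0095]
orientation: [0.05, 0.999, -0.0, 0.0]
force: [0.6, 0.1, -0.1]
finger_gap: 0.0603
gripper_force: 0.0
```

```bash
python3 fit.py f; python3 -c "
import cv2;a=cv2.imread('pics/top_f.png')[100:240,150:420];b=cv2.imread('pics/side_f.png')[100:280,130:400]
cv2.imwrite('pics/f.png',cv2.resize(cv2.vconcat([a,b]),None,fx=1.85,fy=1.85,interpolation=2))"
```

```text
top 1409 c [677.3 158.6] wh [131.2 231.4] ang 0.49 u [612.5 741.1] v [ 52.2 261.2]
top 979 c [ 676.4 -135. ] wh [139.5 143.6] ang 4.82 u [612.9 741.1] v [-205.9  -64.8]
top 253 c [677.5  -8.1] wh [103.8  41.9] ang -10.05 u [650.1 692.1] v [-56.2  42.8]
side 4204 c [656.3  31.7] wh [466.2 173.4] ang -0.25 u [579.3 740.5] v [-179.1  261.8]
t 11.7833 uvz 0.561 -0.0066 0.0096 yhead 1.4714 z [ 0.002 -0.    -1.   ] F [ 0.8 -0.2 -0. ] gap 0.060034624744697805
```

View pics/f.png

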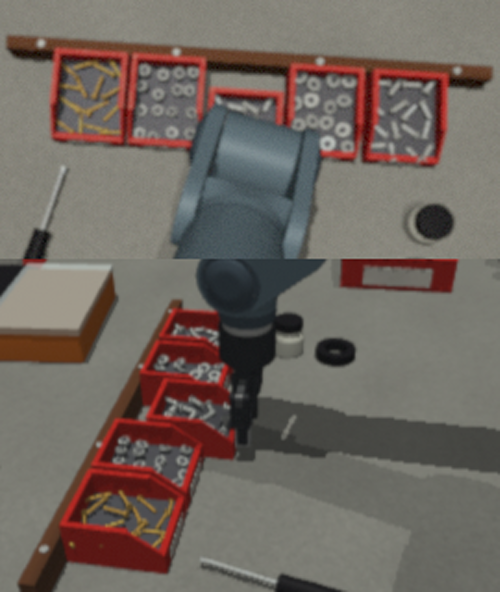

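drive_tool(
  plan=[
    {"travel": [-5, 0, 0], "angular": [0, 0, 0], "grip": -0.4},
    {"travel": [-6, 0, 0], "angular": [0, 0, 0], "grip": -0.4},
    {"travel": [-6, 0, 0], "angular": [0, 0, 0], "grip": -0.4},
    {"travel": [-6, 0, 0], "angular": [0, 0, 0], "grip": -0.4},
    {"travel": [-5, 0, 0], "angular": [0, 0, 0], "grip": -0.4},
    {"travel": [-4, 0, 0], "angular": [0, 0, 0], "grip": -0.4},
    {"travel": [-2, 0, 0], "angular": [0, 0, 0], "grip": -0.4},
  ],
)

```text
clock: 12.37
ee_pos: [0.5903, -0.0629, 0.0091]
orientation: [0.05, 0.999, 0.0, -0.001]
force: [-6.6, -0.2, 4.6]
finger_gap: 0.0598
gripper_force: 3.5
```

drive_tool(
  plan=[
    {"travel": [-1, 0, 0], "angular": [0, 0, 0], "grip": -0.4},
    {"travel": [-1, 0, 0], "angular": [0, 0, 0], "grip": -0.4},
  ],
)

```text
clock: 12.53
ee_pos: [0.5918, -0.063, 0.0091]
orientation: [0.05, 0.999, 0.0, -0.002]
force: [-6.4, 0.4, 4.8]
finger_gap: 0.06
gripper_force: 3.3
```

drive_tool(
  plan=[
    {"travel": [-1, 0, 0], "angular": [0, 0, 0], "grip": -0.4},
    {"travel": [-1, 0, 0], "angular": [0, 0, 0], "grip": -0.4},
  ],
)

```text
clock: 12.7
ee_pos: [0.5937, -0.0632, 0.0091]
orientation: [0.05, 0.999, 0.0, -0.002]
force: [-5.9, -0.5, 3.8]
finger_gap: 0.06
gripper_force: 3.1
```

```bash
python3 fit.py g
```

```text
top 2572 c [678.4  34.4] wh [133.  489.6] ang 0.02 u [612.5 741.2] v [-198.5  258.1]
side 3749 c [672.6  31.4] wh [141.1 463.3] ang 0.11 u [610.9 740.7] v [-178.6  261.9]
t 12.8 uvz 0.5974 -0.0065 0.0091 yhead 1.4716 z [-0.002  0.    -1.   ] F [-5.9  0.4  1.8] gap 0.059614878999782274
```

drive_tool(
  plan=[
    {"travel": [-1, 0, 0], "angular": [0, 0, 0], "grip": -0.4},
    {"travel": [-1, 0, 0], "angular": [0, 0, 0], "grip": -0.4},
  ],
)

```text
clock: 12.97
ee_pos: [0.5959, -0.0634, 0.0091]
orientation: [0.05, 0.999, 0.0, -0.001]
force: [-5.6, 0.6, 3.1]
finger_gap: 0.0597
gripper_force: 3.0
```

drive_tool(
  plan=[
    {"travel": [-1, 0, 0], "angular": [0, 0, 0], "grip": -0.4},
    {"travel": [-1, 0, 0], "angular": [0, 0, 0], "grip": -0.4},
  ],
)

```text
clock: 13.13
ee_pos: [0.5978, -0.0636, 0.0091]
orientation: [0.05, 0.999, 0.0, -0.001]
force: [-5.9, 0.2, 2.8]
finger_gap: 0.06
gripper_force: 3.0
```

drive_tool(
  plan=[
    {"travel": [-1, 0, 0], "angular": [0, 0, 0], "grip": -0.4},
  ],
)

```text
clock: 13.22
ee_pos: [0.5984, -0.0637, 0.009]
orientation: [0.05, 0.999, 0.0, -0.002]
force: [-10.6, 0.3, 8.9]
finger_gap: 0.0601
gripper_force: 5.5
```

Contact seems to be starting, as the force is rising.

drive_tool(
  plan=[
    {"travel": [-1, 0, 0], "angular": [0, 0, 0], "grip": -0.4},
  ],
)

```text
clock: 13.3
ee_pos: [0.5985, -0.0637, 0.0091]
orientation: [0.049, 0.999, 0.0, -0.004]
force: [-15.3, 0.6, 11.7]
finger_gap: 0.0601
gripper_force: 7.7
```

drive_tool(
  plan=[
    {"travel": [-1, 0, 0], "angular": [0, 0, 0], "grip": -0.4},
    {"travel": [0, 0, 0], "angular": [0, 0, 0], "grip": -0.4},
  ],
)

```text
clock: 13.47
ee_pos: [0.5984, -0.0636, 0.0091]
orientation: [0.049, 0.999, 0.0, -0.005]
force: [-17.6, 1.2, 13.4]
finger_gap: 0.0598
gripper_force: 8.4
```

```bash
python3 - <<'E'
from h import *
st();print(sense()["moment"])
E
```

```text
t 13.4667 uvz 0.6018 -0.0065 0.0091 yhead 1.4721 z [-0.01   0.001 -1.   ] F [-17.6   1.2  13.4] gap 0.05980909286481609
[ 0.06874101  2.48749619 -0.03327272]
```

drive_tool(
  plan=[
    {"travel": [-1, 0, 0], "angular": [0, 0, 0], "grip": -0.4},
    {"travel": [0, 0, 0], "angular": [0, 0, 0], "grip": -0.4},
  ],
)

```text
clock: 13.63
ee_pos: [0.5984, -0.0636, 0.0091]
orientation: [0.049, 0.999, 0.001, -0.006]
force: [-21.6, 0.3, 16.9]
finger_gap: 0.0599
gripper_force: 10.5
```

drive_tool(
  plan=[
    {"travel": [3, 0, 0], "angular": [0, 0, 0], "grip": -0.4},
    {"travel": [5, 0, 0], "angular": [0, 0, 0], "grip": -0.4},
    {"travel": [15, 0, 0], "angular": [0, 0, 0], "grip": -0.4},
    {"travel": [30, 0, 0], "angular": [0, 0, 0], "grip": -0.4},
    {"travel": [30, 0, -10], "angular": [0, 0, 0], "grip": -0.4},
    {"travel": [30, 0, -25], "angular": [0, 0, 0], "grip": -0.4},
    {"travel": [25, 0, -30], "angular": [0, 0, 0], "grip": -0.4},
    {"travel": [25, 0, -30], "angular": [0, 0, 0], "grip": -0.4},
  ],
)

```text
clock: 14.3
ee_pos: [0.4393, -0.0478, 0.1047]
orientation: [0.05, 0.999, 0.0, 0.0]
force: [0.9, 0.9, 1.3]
finger_gap: 0.0596
gripper_force: 0.0
```

drive_tool(
  plan=[
    {"travel": [15, 0, -30], "angular": [0, 0, 0], "grip": -0.4},
    {"travel": [0, 0, 0], "angular": [0, 0, 0], "grip": -0.4},
    {"travel": [0, 0, 0], "angular": [0, 0, 0], "grip": -0.4},
  ],
)

```text
clock: 14.55
ee_pos: [0.4274, -0.0472, 0.1368]
orientation: [0.05, 0.999, -0.001, 0.004]
force: [-0.2, -0.3, -0.3]
finger_gap: 0.0598
gripper_force: 0.0
```

```bash
python3 fit.py h; python3 - <<'E'
from h import *
b,d=viewer.snapshot("top");P=cloud("top",d)
cv2.imwrite("pics/h.png",cv2.resize(b[110:200,150:420],None,fx=2.9,fy=2.9,interpolation=2))
q=P.reshape(-1,3);u=q[:,:2]@U;v=q[:,:2]@V
# back rim outer edge and front rim edge by strip along v
for lo,hi in((-.195,-.115),(-.05,-.03),(-.03,-.01),(-.01,.01),(.01,.035),(.06,.14)):
    m=(v>lo)&(v<hi)
    r=m&(q[:,2]>.055)&(u>.70)&(u<.76);f=m&(q[:,2]>.015)&(q[:,2]<.04)&(u>.58)&(u<.64)
    print(lo,hi,np.percentile(u[r]*1000,[50,95]).round(1),np.percentile(u[f]*1000,[2,10]).round(1))
E
```

```text
top 3232 c [677.6  34.8] wh [132.4 490.8] ang 0.3 u [612.6 741.3] v [-197.3  258.2]
side 4170 c [676.5  27.7] wh [132.9 477.6] ang 0.06 u [610.9 741.1] v [-182.3  261.8]
t 14.65 uvz 0.4285 -0.006 0.134 yhead 1.4713 z [ 0.001 -0.    -1.   ] F [-0.6  0.3 -0.2] gap 0.05985499223882744
-0.195 -0.115 [726.  732.2] [612.4 613.3]
-0.05 -0.03 [728.2 732.3] [612.7 614.1]
-0.03 -0.01 [729.6 732.2] [612.5 613.4]
-0.01 0.01 [728.5 732.7] [612.4 613.5]
0.01 0.035 [729.  732.2] [612.9 613.3]
0.06 0.14 [728.3 732.3] [612.1 612.9]
```

View pics/h.png

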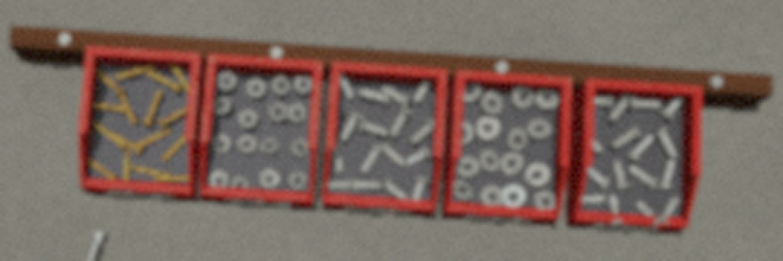

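The bin (centre, columns 325–445) is level with its neighbours, flat against the batten and clear on both sides. The hand is away from it.

```bash
python3 -c "
from bench import ctrl;print(ctrl.job_done())"
```

```text
the job is handed in; nothing more can be done
None
```

I pushed the red bin back into its gap until its back was flat against the batten, with the neighbouring bins still in place and the hand withdrawn, and handed the job in at about 15 s of the 64 s allowed (no verdict was returned).

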